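# Feed a slat blank home in the drilling jig with the push stick

### The arm

A 7-joint arm with a two-finger parallel gripper is mounted at the origin on the work surface. World frame = base frame: x ahead of the robot, y to its left, z up, the work surface at z = 0. Lengths are in m, angles in rad, forces in N, time in s.
With the tool pointing down it reaches from about 0.425 to 0.925 m from the base axis. Payload 6.8 kg.
Tool frame: the origin (TCP) lies midway between the tips of the shut fingers; the grasp point (between the pads) lies r.grasp_offset behind it (r.grasp_offset is the distance from the TCP to the grasp point, in m); z points along the fingers, y is the direction in which the jaws open and shut (so a half turn about z gives the same grasp; the last joint's range is limited). The gripper opens to 85 mm and grips with 20 to 120 N. Pads are 22 mm wide; open, the fingers measure 114 mm over their backs; the gripper's body (76 mm by 85 mm) begins 54 mm behind the grasp point. The pads swing forward as they close: fully open they stand 13 mm farther back than shut.
Start: joints at [1.108, 0.477, 0.022, 1.555, -0.011, 1.109, -0.083], TCP at [0.235, -0.633, 0.231] pointing down, gripper open.
Joint ranges: [-2.96, 2.96], [-0.34, 2.1], [-1.41, 1.46], [0.24, 2.44], [-1.37, 4.51], [0.17, 1.92], [-2.96, 2.96]. Speed limits (rad/s): [2.39, 2.39, 3.14, 3.14, 3.14, 3.14, 3.14].

### API

Orientations are given as a rotation vector (axis times angle).
In Python, from bench import r gives the robot as it stands. The module is installed in compiled form; this text tells all that it offers.
- The arm moves only by the tool send_rows, never from a script. Its argument "moves" is one flat list of numbers, 4 for each row, row after row: the shift along the tool's x, y, z in mm, then the turn about the tool's z in degrees. A call has 1 to 8 rows; each row is the pose to reach, as a shift and turn from the pose commanded when the call began, along the tool's axes at that moment; what a row does not reach only later rows make up. A row lasts 1/8 s, in which the tool goes at most 62.5 mm and 10.7 degrees, less where a joint would pass 70% of its speed; a pose out of reach is approached as far as the arm can. A call with a gripper value outside its range is refused whole. "hand" is the closure, from 0 (fully open) to 1 (shut), set as the call begins (left out, the last holds). The fingers move at their own pace and stop on an object; "newtons" is the grip in N (left out, the last holds). Time passes only in rows, so rows that repeat a pose let the fingers close. It gives the time, the measured TCP pose, the force and the opening at its end, in the units of the state.
- r.get_obs(): the state, without advancing time (a new reading comes with each control period).
- r.grab_frame(name): name is "scene" or "top" or "wrist"; returns a dict with "img" (420x560x3 uint8, red, green, blue), "mtx" (3x3 intrinsics, pixels), "world_to_cam" (4x4, takes a point from world to camera coordinates). Camera axes: x right, y up, looking along -z (the intrinsics and any distortion apply to the point x, -y, -z); pixel columns grow to the right and rows downward; lengths in m; the calibration is good to about 2 mm. The wrist camera is an equidistant fisheye: a pixel r from the principal point sees the ray r / f radians off the axis. A picture is of the moment at which its call begins. There is no depth.
- r.hand_in(): hands the job in, once; it reports no verdict.
The state is a dict: "clock": time; "joints": joint angles; "qvel": joint speeds; "tau": joint torques, N m; "tcp_pos": TCP position; "orientation": TCP orientation; "contact_force": force on the tool from outside, world axes, zero at the start; "moment": the same for the moment, N m; "grip_width": finger opening in m.
Only numpy, scipy, OpenCV 4.12 (cv2) and the standard library are available. Lean on these libraries where they do the work, as an engineer would, in place of code of your own. Each camera call takes 0.05 s, during which the arm holds its last target.

### The job

Load the drilling jig: lay the short slat blank on the jig's bed in line with the mouth of its guide channel and let go of it, then take the push stick and feed the blank with it, under the bridge and past the spring roller, until it is firmly home against the bolt of the end stop. Press it home gently, do not ram the stop, and keep the gripper off the blank once it is in the channel. Then put the push stick down on the bench, off the jig, and leave everything else where it is.

Things in the scene. Friction and masses are not known exactly. Their poses are not given: they have to be found in the camera images.
- jig: Drilling jig screwed to the bench. Origin on the bench surface below the middle of the channel's mouth; x is the feed direction, y across, z up. Plywood bed 390 x 130 mm, 12 mm thick, from x = -160 to +230 mm; before the mouth (x < 0) it is bare.
- channel_mouth (a point): Middle of the channel's mouth, on the bed (12 mm above the bench), jig axes. From here two hardwood fences, 30 mm wide, 21 mm above the bed, form a straight channel 25 mm wide, 210 mm long, open above except at the bridge and stop; over its first 20 mm the mouth narrows from 48 to 25 mm.
- bridge_top (a point): Centre of the aluminium bridge's upper face, 43 mm above the bench, 90 mm past the mouth. The plate lies on the fences from 40 to 140 mm past the mouth, 85 mm wide, 10 mm thick, leaving 21 mm of height under it. Two drill bushes stand 7 mm above it.
- roller_center (a point): Axis of the steel side roller, 22 mm across, in the +y fence under the bridge, 100 mm past the mouth. On a spring, it stands 6 mm into the channel, and presses the blank to the other fence with about 7 N. Feeding past it takes 4 to 10 N as the blank's end climbs it, then a steady drag of 2 to 6 N.
- stop_face (a point): Middle of the face of the end stop's steel block, 10 mm above the bed, jig axes; 160 to 175 mm past the mouth. Two hand knobs on it nip it to the fences. Out of its face, towards the mouth, stands the stop bolt (round head 16 mm across, middle at this height), set to the job: its head lies 5 to 20 mm before the block's face and its setting is not measured.
- stop: The same end stop, block and bolt; origin on the bed below the block's face. The blank is home when it bears on the bolt's head with more than 4 N on top of the roller's drag (11 to 16 N at the push stick in all is right); over 20 N on the bolt is ramming, and about 26 N slides the stop. Once home, drag keeps it there when the push stick is drawn back.
- slat_center (a point): Centre of the short slat blank, a plain beech bar 90 x 22 x 18 mm, 26 g, lying on the bench; x along its length, z up (centre 9 mm above what it lies on). Its two ends are alike. Only it is 90 mm long.
- stick_grip (a point): Middle of the upright handle of the dark wooden push stick, 42 mm above its sole, axes of the stick: x towards the nose, z up. The stick is cut from one board 19 mm thick, about 90 g, standing on its edge. Handle 64 mm long (x), 19 mm thick, from 16 to 62 mm above the sole; below it a bar 16 mm high runs from 45 mm behind to 120 mm ahead of this point.
- stick_nose (a point): Middle of the push stick's flat nose face, 8 mm above the sole, 120 mm ahead of the handle's middle; axes as the stick's. With the stick resting on the bench it is 8 to 10 mm above the bench.
- stick_heel (a point): Middle of the rear end of the push stick's bar, 8 mm above the sole, 45 mm behind the handle's middle.
- strip: Bystander: longer beech strip 150 x 22 x 18 mm; origin under its centre, x along it.
- block: Bystander: squat beech corner block 48 x 44 x 22 mm; origin under its centre.
- mallet: Bystander: wooden mallet lying down, head 72 mm across, handle 200 mm long; origin under the head.
- hammer: Bystander: tack hammer with brass head, 210 mm long; origin under the head.
- stretcher: Bystander: flat wooden webbing stretcher about 200 mm long, 24 mm high; origin near its middle.
- driver: Bystander: screwdriver lying down.
- tacks: Bystander: open tin of tacks, 72 mm across, 28 mm high; origin under its centre.
- glue: Bystander: white glue bottle, 60 mm across, 160 mm high; origin under its centre.
Not all that is in view belongs to the job. Of the things that look like the part that bears stick_grip, the largest one is meant. Leave any orange look-alike of the part that bears slat_center alone.

How it is judged:
By the outcome, as a careful person would: the job done as asked, in the order asked, and still so for the second after the job is handed in, with the robot touching nothing.
It also fails if it takes over 67 s, if anything falls off the work surface, if the arm or the gripper's body presses on something with over 40 N, if the wrist force passes 120 N, or if a joint passes its speed limit or range.

## Working session

There is one attempt and no reset: what is moved stays moved. The work goes in short steps, Python scripts to look and compute and a tool call to move; the robot and the scene stay as the last step left them, time stands still between calls to the robot, and variables do not carry over. Pictures are saved under pics/ and viewed, and the job is handed in when it is done.

Besides the shell and the picture viewer there is one more tool, called after "Request:" as name(argument=value, ...), one argument or row to a line, values as JSON. send_rows: Moves the arm, as the interface text tells. Its arguments: {"type":"object","properties":{"moves":{"type":"array"},"hand":{"type":"number"},"newtons":{"type":"number"}},"required":["moves"]}

```bash
mkdir -p pics; python3 - <<'E'
from bench import r
import cv2
print(r.get_obs(), r.grasp_offset)
for n in ["scene","top","wrist"]:
    f=r.grab_frame(n); cv2.imwrite(f"pics/{n}0.png",f["img"][:,:,::-1]); print(n,f["mtx"],f["world_to_cam"])
    print(f.keys())
E
```

```text
{'clock': 0.0, 'joints': array([ 1.10791055,  0.47780642,  0.02235999,  1.55649641, -0.01150653,
        1.10931148, -0.08309321]), 'qvel': array([-0.00180647,  0.00118883, -0.00016526, -0.0004657 ,  0.00089648,
        0.00035663,  0.00082897]), 'tau': array([-4.34534559e-04, -5.96453190e+01,  1.60747111e+00, -2.81195927e+01,
        1.24726858e-02,  9.38207289e-03, -1.42107348e-05]), 'tcp_pos': array([ 0.23424567, -0.63238946,  0.2303029 ]), 'orientation': array([-3.09048630e+00, -5.54065421e-01,  7.47372327e-04]), 'contact_force': array([-0.30973227,  0.03617263,  1.02235087]), 'moment': array([-0.02729805, -0.05797116, -0.02374645]), 'grip_width': 0.0853241492904945} 0.0187
scene [[446.96839046   0.         281.0646779 ]
 [  0.         446.96839046 217.23482093]
 [  0.           0.           1.        ]] [[-0.82196641  0.56942934  0.01102074  0.44202947]
 [-0.39882685 -0.58930148  0.70261007  0.15645426]
 [ 0.40658133  0.57312651  0.71148973 -1.41148608]
 [ 0.          0.          0.          1.        ]]
dict_keys(['img', 'mtx', 'world_to_cam'])
top [[452.64578049   0.         281.98054039]
 [  0.         452.64578049 214.29544789]
 [  0.           0.           1.        ]] [[-0.16178634 -0.98682085 -0.00312765  0.07682898]
 [ 0.96630851 -0.15906474  0.20235186 -0.54715064]
 [-0.20018254  0.02971549  0.97930789 -1.09447252]
 [ 0.          0.          0.          1.        ]]
dict_keys(['img', 'mtx', 'world_to_cam'])
wrist [[325.1922621    0.         283.0509781 ]
 [  0.         325.1922621  211.80818716]
 [  0.           0.           1.        ]] [[ 0.34866709 -0.93724565 -0.00135932 -0.6753507 ]
 [ 0.89332356  0.33276561 -0.3020597   0.0402917 ]
 [ 0.28355648  0.10410397  0.95328804 -0.38055882]
 [ 0.          0.          0.          1.        ]]
dict_keys(['img', 'mtx', 'world_to_cam'])
```

View pics/scene0.png

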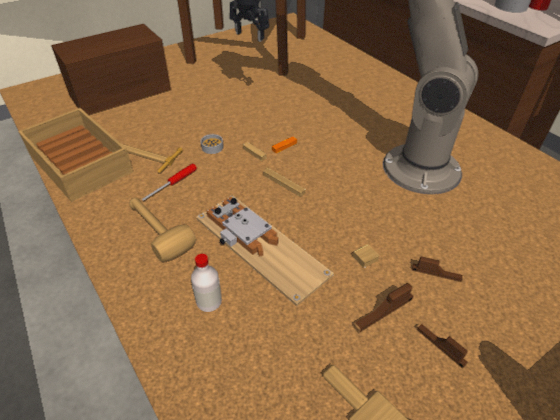

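View pics/top0.png

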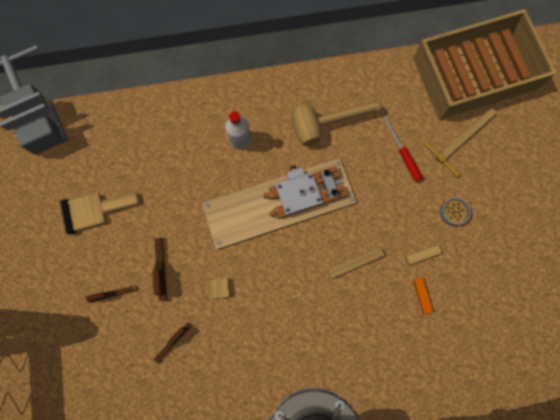

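View pics/wrist0.png

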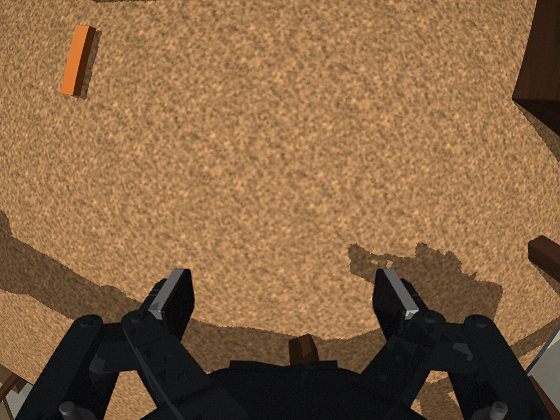

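Top view: the blank candidates are beige short bar (423,255), orange look-alike (424,295) and longer strip (357,263). The push stick candidates are (160,268), (112,294) and (173,343), with (160,268) the largest. The jig runs from (205,220), its bare end, to (350,185). I choose (423,255) and (160,268) and check both in crops.

```bash
cat > h.py <<'E'
import numpy as np, cv2
from scipy.spatial.transform import Rotation as R
def pix2(f,u,v,z):
    "pinhole pixel -> world at height z"
    K=f["mtx"];T=f["world_to_cam"]
    d=np.array([(u-K[0,2])/K[0,0],-(v-K[1,2])/K[1,1],-1.0])
    Rm=T[:3,:3];c=-Rm.T@T[:3,3];w=Rm.T@d
    return c+w*(z-c[2])/w[2]
def pixw(f,u,v,z):
    K=f["mtx"];T=f["world_to_cam"]
    a=np.array([u-K[0,2],v-K[1,2]]);rr=np.hypot(*a);th=rr/K[0,0]
    d=np.array([np.sin(th)*a[0]/rr,-np.sin(th)*a[1]/rr,-np.cos(th)])
    Rm=T[:3,:3];c=-Rm.T@T[:3,3];w=Rm.T@d
    return c+w*(z-c[2])/w[2]
def proj(f,P,fish=False):
    K=f["mtx"];T=f["world_to_cam"];p=T[:3,:3]@np.asarray(P,float)+T[:3,3]
    p=np.array([p[0],-p[1],-p[2]])
    if fish:
        rr=np.hypot(p[0],p[1]);th=np.arctan2(rr,p[2]);s=K[0,0]*th/rr
        return K[0,2]+s*p[0],K[1,2]+s*p[1]
    return K[0,2]+K[0,0]*p[0]/p[2],K[1,2]+K[1,1]*p[1]/p[2]
def crop(img,u0,v0,u1,v1,s,name):
    c=cv2.resize(img[v0:v1,u0:u1],None,fx=s,fy=s,interpolation=cv2.INTER_CUBIC)
    cv2.imwrite(name,c[:,:,::-1])
E
python3 - <<'E'
from h import *
t=cv2.imread("pics/top0.png")[:,:,::-1]; s=cv2.imread("pics/scene0.png")[:,:,::-1]
a=cv2.resize(t[235:305,320:450],None,fx=5,fy=5,interpolation=cv2.INTER_CUBIC)
crop(t,190,150,370,255,4,"pics/c_jig.png")
crop(t,130,220,210,370,4,"pics/c_st.png")
crop(t,320,235,450,320,6,"pics/c_sl.png")
E
```

```text
(no output)
```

View pics/c_jig.png

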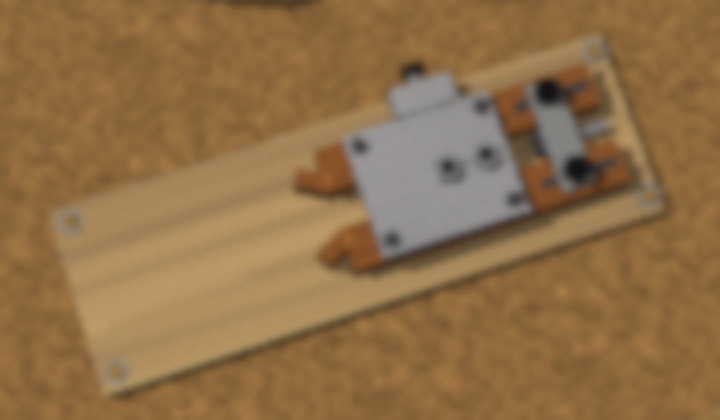

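View pics/c_st.png

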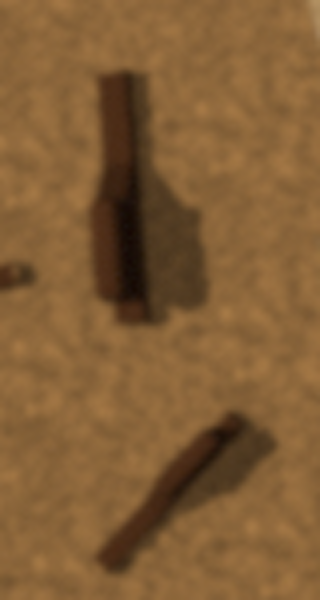

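View pics/c_sl.png

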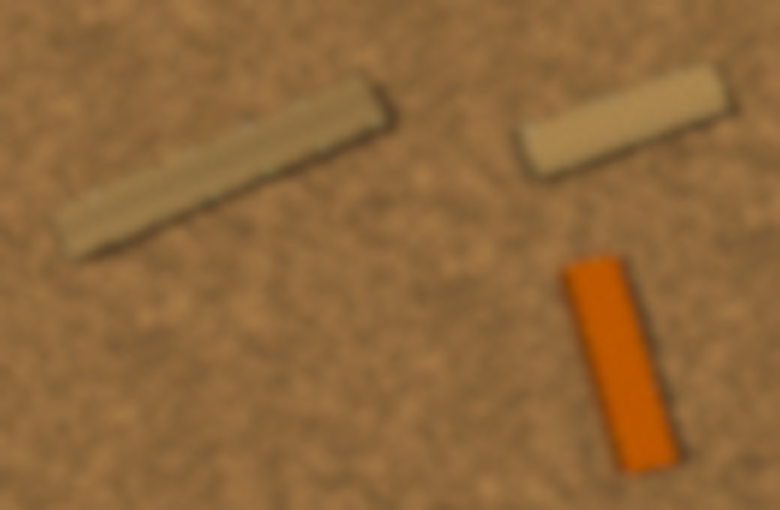

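Crops: bed corners (z=12 mm) are at jig-crop (53,213),(108,395),(665,208),(605,38), and the mouth faces left. The slat's top-face corners are at crop (517,128),(712,65),(733,100),(541,175). The large stick's nose is at crop (118,72) and its heel at (137,320), and its handle leans away from the camera nadir as expected.

```bash
python3 - <<'E'
from h import *
from bench import r
f=r.grab_frame("top"); g=r.grab_frame("scene")
def U(x,o,s): return o+(x+.5)/s-.5
print("jig")
for x,y in [(53,213),(108,395),(665,208),(605,38)]: print(pix2(f,U(x,190,4),U(y,150,4),.012).round(4))
print("bridge corners z43")
for x,y in [(344,140),(380,260),(533,212),(493,90)]: print(pix2(f,U(x,190,4),U(y,150,4),.043).round(4))
print("slat top z18")
for x,y in [(517,128),(712,65),(733,100),(541,175)]: print(pix2(f,U(x,320,6),U(y,235,6),.018).round(4))
print("stick nose top z16; heel; handle tops z62")
for x,y in [(100,75),(133,73)]: print(pix2(f,U(x,130,4),U(y,220,4),.016).round(4))
for x,y in [(118,322),(152,320)]: print(pix2(f,U(x,130,4),U(y,220,4),.016).round(4))
for x,y in [(93,207),(122,207),(95,298),(118,300)]: print(pix2(f,U(x,130,4),U(y,220,4),.062).round(4))
s=g["img"]
crop(s,190,190,340,305,5,"pics/s_jig.png")
crop(s,345,250,475,370,6,"pics/s_st.png")
crop(s,230,125,310,200,8,"pics/s_sl.png")
E
```

```text
jig
[0.6261 0.1881 0.012 ]
[0.4996 0.1682 0.012 ]
[ 0.5634 -0.2134  0.012 ]
[ 0.686  -0.1963  0.012 ]
bridge corners z43
[ 0.6357 -0.0097  0.043 ]
[ 0.5531 -0.0198  0.043 ]
[ 0.5683 -0.1225  0.043 ]
[ 0.6533 -0.1114  0.043 ]
slat top z18
[ 0.4003 -0.311   0.018 ]
[ 0.4133 -0.3998  0.018 ]
[ 0.397  -0.4052  0.018 ]
[ 0.3789 -0.3167  0.018 ]
stick nose top z16; heel; handle tops z62
[0.5512 0.3237 0.016 ]
[0.5491 0.3024 0.016 ]
[0.3919 0.3292 0.016 ]
[0.3896 0.3077 0.016 ]
[0.461  0.3248 0.062 ]
[0.4581 0.3071 0.062 ]
[0.4057 0.3293 0.062 ]
[0.4023 0.3156 0.062 ]
```

View pics/s_jig.png

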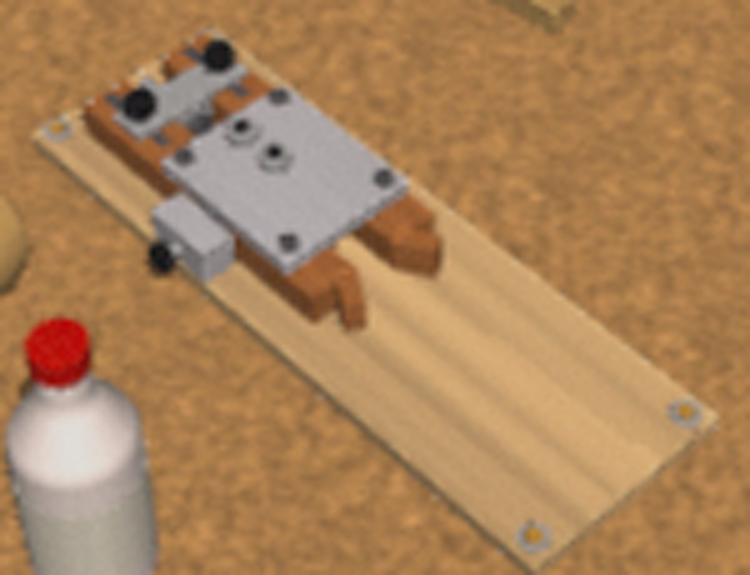

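View pics/s_st.png

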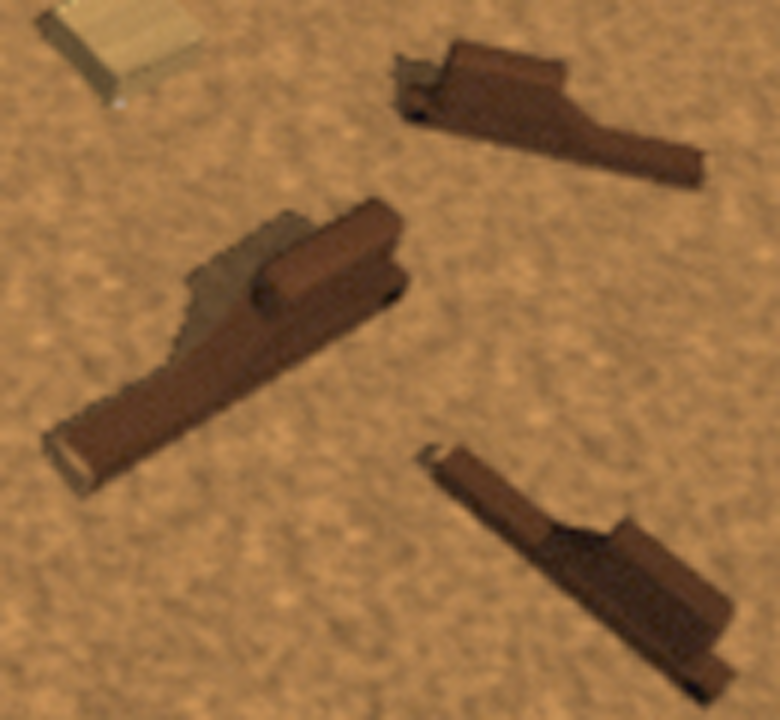

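View pics/s_sl.png

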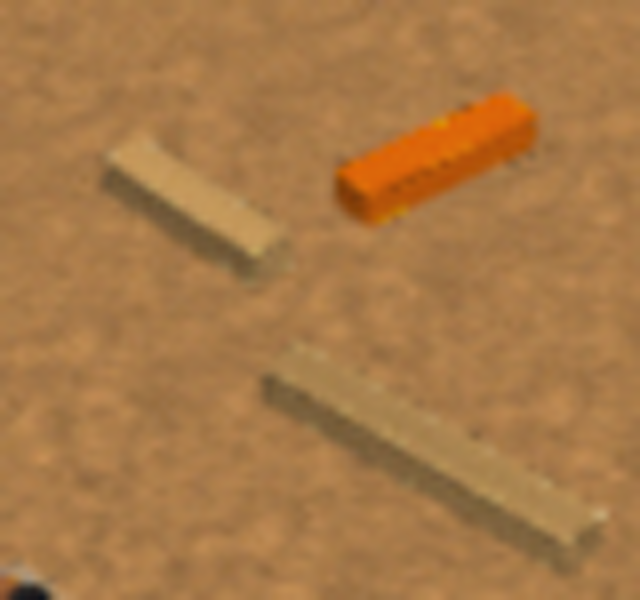

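Scene crops: the large stick stands upright in the middle with its nose at lower left (75,460), clearly larger than the other two. The slat's top corners are at crop (105,155),(147,132),(288,237),(250,262). I now fit rigid models to both views.

```bash
cat > fit.py <<'E'
from h import *
from scipy.optimize import least_squares
def U(x,o,s): return o+(x+.5)/s-.5
def fit(obs,x0):
    # obs: list of (frame,u,v,local xyz)
    def res(p):
        o=[]
        for f,u,v,l in obs:
            c,s=np.cos(p[2]),np.sin(p[2])
            q=proj(f,[p[0]+c*l[0]-s*l[1],p[1]+s*l[0]+c*l[1],l[2]]); o+=[q[0]-u,q[1]-v]
        return np.array(o)
    k=least_squares(res,x0); return k.x,k.fun.reshape(-1,2).round(1).tolist()
E
python3 - <<'E'
from fit import *
from bench import r
f=r.grab_frame("top"); g=r.grab_frame("scene")
T=lambda o,s,L:[(f,U(x,o[0],s),U(y,o[1],s),l) for x,y,l in L]
S=lambda o,s,L:[(g,U(x,o[0],s),U(y,o[1],s),l) for x,y,l in L]
# jig: +y left of feed. feed is -y world; left of feed = +x world
A,B,C,D=(-.16,.065,.012),(-.16,-.065,.012),(.23,-.065,.012),(.23,.065,.012)
e=[(.04,.0425,.043),(.04,-.0425,.043),(.14,-.0425,.043),(.14,.0425,.043)]
t=T((190,150),4,[(53,213,A),(108,395,B),(665,208,C),(605,38,D),(344,140,e[0]),(380,260,e[1]),(533,212,e[2]),(493,90,e[3])])
s=S((190,190),5,[(537,570,A),(715,420,B),(210,30,C),(38,133,D),(292,270,e[0]),(407,183,e[1]),(277,88,e[2]),(165,165,e[3])])
for n,o in(("top",t),("scene",s),("both",t+s)):
    p,rs=fit(o,[.58,.02,-1.4]); print("jig",n,p.round(4),rs)
a,b=.045,.011
t=T((320,235),6,[(517,128,(-a,b,.018)),(712,65,(a,b,.018)),(733,100,(a,-b,.018)),(541,175,(-a,-b,.018))])
s=S((230,125),8,[(250,262,(-a,b,.018)),(105,155,(a,b,.018)),(147,132,(a,-b,.018)),(288,237,(-a,-b,.018))])
for n,o in(("top",t),("scene",s),("both",t+s)):
    p,rs=fit(o,[.4,-.35,-1.4]); print("slat",n,p.round(4),rs)
w=.0095
t=T((130,220),4,[(100,75,(.12,w,.016)),(133,73,(.12,-w,.016)),(118,322,(-.045,w,.016)),(152,320,(-.045,-w,.016)),(93,207,(.032,w,.062)),(95,298,(-.032,w,.062)),(118,300,(-.032,-w,.062))])
s=S((345,250),6,[(92,490,(.12,w,0)),(45,430,(.12,-w,.016)),(408,275,(-.045,w,.016)),(375,198,(-.032,-w,.062)),(403,222,(-.032,w,.062)),(255,268,(.032,-w,.062))])
for n,o in(("top",t),("scene",s),("both",t+s)):
    p,rs=fit(o,[.43,.31,0]); print("stick",n,p.round(4),rs)
E
```

```text
jig top [ 0.5884  0.0222 -1.4131] [[-0.9, -0.4], [-0.6, 0.3], [0.9, 1.0], [-0.7, -0.9], [0.3, -0.4], [1.6, -0.1], [0.1, -0.1], [-0.7, 0.4]]
jig scene [ 0.5909  0.0271 -1.4085] [[-0.3, 0.5], [1.2, -0.4], [0.7, -0.5], [-1.4, 0.9], [-1.2, -0.5], [0.5, 0.0], [1.3, -0.3], [-0.8, -0.3]]
jig both [ 0.5893  0.0239 -1.4115] [[-1.6, -0.5], [-1.3, 0.2], [0.2, 0.6], [-1.5, -1.2], [-0.5, -0.7], [0.9, -0.4], [-0.7, -0.4], [-1.5, 0.2], [-0.7, -0.7], [0.9, -1.3], [0.9, -1.3], [-1.2, -0.2], [-1.3, -1.6], [0.4, -0.9], [1.4, -1.3], [-0.7, -1.3]]
slat top [ 0.3974 -0.3582 -1.3918] [[0.4, -0.0], [0.0, -1.2], [-0.1, 1.0], [-0.3, 0.2]]
slat scene [ 0.3976 -0.3552 -1.4478] [[-0.4, -0.4], [0.1, 0.1], [0.1, 0.4], [0.2, -0.1]]
slat both [ 0.3972 -0.3575 -1.4095] [[0.1, -0.2], [-0.1, -0.8], [-0.3, 1.4], [-0.8, 0.1], [-0.1, -1.0], [-0.5, 0.0], [-0.7, 0.2], [0.2, -0.8]]
stick top [ 0.4334  0.3184 -0.0465] [[0.4, -1.0], [-0.5, -1.3], [-0.2, 1.3], [-1.2, 0.9], [-0.9, -1.8], [0.1, 1.6], [2.2, 0.2]]
stick scene [ 0.4358  0.3214 -0.0404] [[-2.5, 1.3], [0.9, 1.1], [0.4, 0.3], [0.3, -1.8], [1.6, -0.1], [-0.7, -1.2]]
stick both [ 0.4343  0.3198 -0.0407] [[-0.4, -1.2], [-1.4, -1.6], [-0.7, 1.0], [-1.7, 0.6], [-1.5, -2.1], [-0.4, 1.3], [1.6, -0.1], [-2.5, 0.4], [0.9, 0.2], [0.4, -0.5], [0.3, -2.6], [1.5, -0.8], [-0.8, -2.0]]
```

```bash
cat > mv.py <<'E'
import sys
from h import *
from bench import r
def to(x,y,z,jaw_deg):
    o=r.get_obs(); Rm=R.from_rotvec(o["orientation"]).as_matrix()
    d=Rm.T@(np.array([x,y,z])-o["tcp_pos"])
    ty=Rm[:,1]; a=np.degrees(np.arctan2(ty[1],ty[0]))
    turn=-((jaw_deg-a+180)%360-180)
    print("clock",round(o["clock"],2),"tcp",o["tcp_pos"].round(4),"jaw",a.round(2),"tilt",Rm[:2,2].round(4),"F",o["contact_force"].round(1),"w",o["grip_width"].round(4))
    print("j",o["joints"].round(2))
    print("SHIFT mm",(d*1e3).round(1),"TURN",round(turn,2))
if __name__=="__main__": to(*map(float,sys.argv[1:]))
E
python3 mv.py 0.3975 -0.357 0.10 9.6
```

```text
Traceback (most recent call last):
  File "mv.py", line 12, in <module>
    if __name__=="__main__": to(*map(float,sys.argv[1:]))
                             ~~^^^^^^^^^^^^^^^^^^^^^^^^^^
  File "mv.py", line 9, in to
    print("clock",round(o["clock"],2),"tcp",o["tcp_pos"].round(4),"jaw",a.round(2),"tilt",Rm[:2,2].round(4),"F",o["contact_force"].round(1),"w",o["grip_width"].round(4))
                                                                                                                                                ^^^^^^^^^^^^^^^^^^^^^
AttributeError: 'float' object has no attribute 'round'
```

```bash
sed -i 's/o\["grip_width"\].round(4)/round(float(o["grip_width"]),4)/' mv.py
python3 mv.py 0.3975 -0.357 0.10 9.6
```

```text
clock 0.35 tcp [ 0.2344 -0.6328  0.2311] jaw -69.67 tilt [-0.0002  0.0003] F [0.7 0.3 0.1] w 0.0857
j [ 1.11  0.48  0.02  1.56 -0.01  1.11 -0.08]
SHIFT mm [ 248.7 -202.   131.2] TURN -79.27
```

Request:
send_rows(
  moves=[40, -32, 5, -10, 80, -65, 15, -20, 120, -98, 30, -30, 160, -130, 50, -40, 200, -162, 75, -50, 240, -195, 95, -60, 249, -202, 100, -70, 249, -202, 100, -79.3],
  hand=0.5,
)

```text
clock: 1.35
tcp_pos: [0.3987, -0.3553, 0.1309]
orientation: [-2.016, -2.408, -0.001]
contact_force: [-0.1, 0.2, -1.0]
grip_width: 0.0431
```

```bash
python3 mv.py 0.3975 -0.357 0.06 9.6; python3 - <<'E'
from h import *
from bench import r
f=r.grab_frame("wrist"); cv2.imwrite("pics/w1.png",f["img"][:,:,::-1])
E
```

```text
clock 1.35 tcp [ 0.3987 -0.3553  0.1309] jaw 10.13 tilt [-0.0004  0.001 ] F [-0.1  0.2 -1. ] w 0.0431
j [ 0.91  0.4  -0.37  1.96  0.19  0.81  0.61]
SHIFT mm [-1.6 -1.4 70.9] TURN 0.53
```

View pics/w1.png

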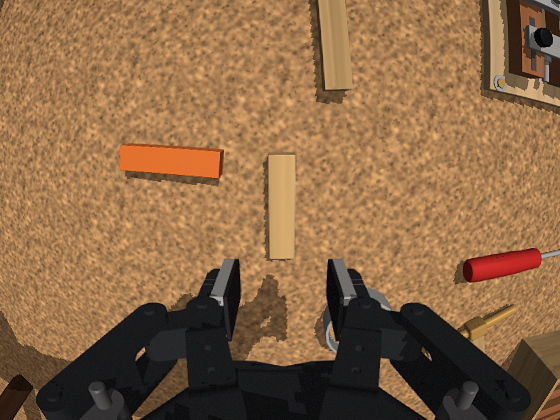

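Wrist: the slat lies centred between the fingers at pixels (269–295, 154–259), with the orange piece well left of it at (172,162).

```bash
python3 - <<'E'
from h import *
from bench import r
f=r.grab_frame("wrist")
P=[pixw(f,u,v,.018) for u,v in [(268.5,154),(295.5,154),(294,258.5),(269.5,258.5)]]
for p in P: print(p.round(4))
P=np.array(P); print(P.mean(0), np.linalg.norm(P[0]-P[3]),np.linalg.norm(P[0]-P[1]),np.degrees(np.arctan2(*(P[3]+P[2]-P[0]-P[1])[[1,0]])))
E
```

```text
[ 0.3795 -0.3161  0.018 ]
[ 0.4006 -0.3122  0.018 ]
[ 0.4168 -0.4016  0.018 ]
[ 0.3957 -0.4055  0.018 ]
[ 0.39815204 -0.3588519   0.018     ] 0.09088328834887227 0.021395469859165395 -79.73588787920515
```

Request:
send_rows(
  moves=[-1, -1, 25, 0, -2.5, -1, 60, 0, -2.5, -1, 90, 0, -2.5, -1, 108, 0, -2.5, -1, 120, 0, -2.5, -1, 127, 0, -2.5, -1, 127, 0],
)

```text
clock: 2.33
tcp_pos: [0.3974, -0.3598, 0.0044]
orientation: [2.028, 2.399, -0.0]
contact_force: [-0.2, -0.3, -0.1]
grip_width: 0.0428
```

```bash
python3 mv.py 0.398 -0.358 0.003 10.2
```

```text
clock 2.33 tcp [ 0.3974 -0.3598  0.0044] jaw 9.6 tilt [ 0.0002 -0.0002] F [-0.2 -0.3 -0.1] w 0.0428
j [ 0.85  0.59 -0.29  2.02  0.31  0.56  0.51]
SHIFT mm [1.7 0.9 1.4] TURN -0.6
```

Request:
send_rows(
  moves=[0, 0, 1, 0, 0, 0, 1, 0, 0, 0, 1, 0, 0, 0, 1, 0],
  hand=1,
  newtons=40,
)

```text
clock: 2.82
tcp_pos: [0.3978, -0.3601, 0.004]
orientation: [2.026, 2.399, -0.0]
contact_force: [-0.1, 0.1, 6.7]
grip_width: 0.0206
```

```bash
python3 mv.py 0.398 -0.358 0.2 10.2
```

```text
clock 2.83 tcp [ 0.3978 -0.3601  0.004 ] jaw 9.62 tilt [ 0.0011 -0.0009] F [-0.1  0.1  6.7] w 0.0206
j [ 0.85  0.6  -0.29  2.02  0.31  0.56  0.51]
SHIFT mm [   1.8    0.7 -196. ] TURN -0.58
```

Request:
send_rows(
  moves=[0, 0, -10, 0, 0, 0, -45, 0, 0, 0, -95, 0, 0, 0, -140, 0, 0, 0, -160, 0],
)

```text
clock: 3.45
tcp_pos: [0.3981, -0.3603, 0.1665]
orientation: [2.025, 2.397, -0.0]
contact_force: [0.6, -0.6, -0.9]
grip_width: 0.0209
```

```bash
python3 mv.py 0.579 0.088 0.164 9.1; python3 - <<'E'
from h import *
from bench import r
f=r.grab_frame("wrist"); cv2.imwrite("pics/w2.png",f["img"][:,:,::-1])
E
```

```text
clock 3.45 tcp [ 0.3981 -0.3603  0.1665] jaw 9.62 tilt [ 0.003  -0.0026] F [ 0.6 -0.6 -0.9] w 0.0209
j [ 0.94  0.35 -0.39  1.93  0.17  0.88  0.63]
SHIFT mm [411.7 253.3   1.9] TURN 0.52
```

View pics/w2.png

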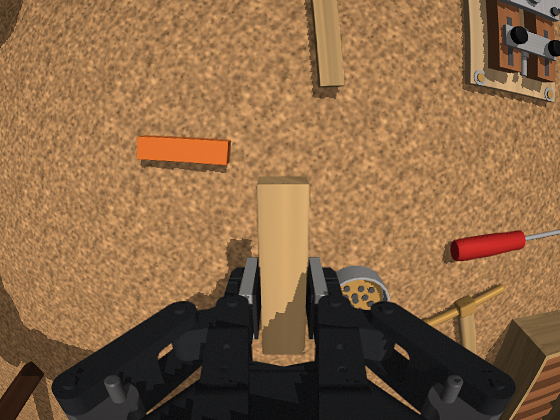

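The slat is held square in the grip, at (258–310, 178–355). I stop over the bridge to view the mouth on the way.

Request:
send_rows(
  moves=[30, 30, 0, 0, 75, 77, 0, 0, 120, 123, 0, 0, 165, 169, 0, 0, 205, 210, 0, 0, 235, 241, 0, 0, 246, 252, 0, 0, 246, 252, 0, 0],
)

```text
clock: 4.5
tcp_pos: [0.6042, -0.0744, 0.1627]
orientation: [-2.025, -2.401, 0.001]
contact_force: [1.0, -0.5, -0.3]
grip_width: 0.0209
```

```bash
python3 mv.py 0.579 0.088 0.164 9.1; python3 - <<'E'
from h import *
from bench import r
f=r.grab_frame("wrist"); cv2.imwrite("pics/w3.png",f["img"][:,:,::-1])
E
```

```text
clock 4.5 tcp [ 0.6042 -0.0744  0.1627] jaw 9.72 tilt [-0.0012  0.0001] F [ 1.  -0.5 -0.3] w 0.0209
j [ 0.37  0.48 -0.46  1.76  0.25  0.96 -0.03]
SHIFT mm [164.4   2.5  -1.3] TURN 0.62
```

View pics/w3.png

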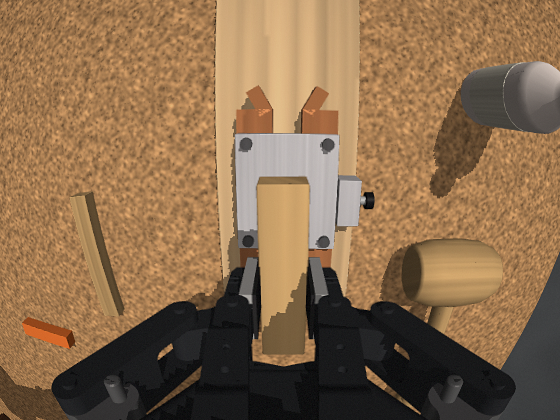

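```bash
python3 - <<'E'
from h import *
s=cv2.imread("pics/w3.png")[:,:,::-1]
crop(s,205,70,375,260,4,"pics/w3c.png")
E
```

```text
(no output)
```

View pics/w3c.png

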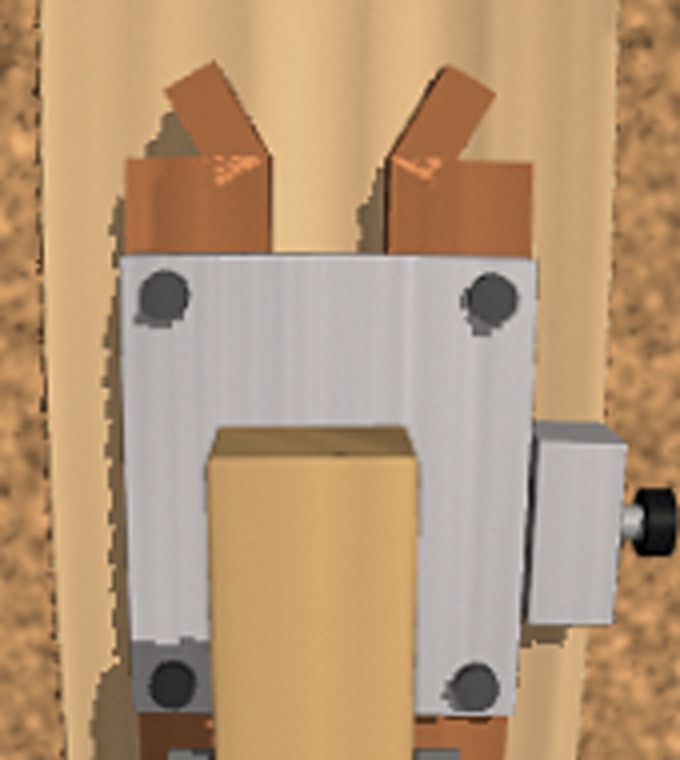

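Crop: the channel's inner fence edges are at x=270 and 390 at the flare's end (row 155). Bridge corners are (121,256),(536,260),(516,715),(134,712).

```bash
python3 - <<'E'
from h import *
from fit import U
from bench import r
from scipy.optimize import least_squares
f=r.grab_frame("wrist")
obs=[(121,256,(.04,.0425,.043)),(536,260,(.04,-.0425,.043)),(516,715,(.14,-.0425,.043)),(134,712,(.14,.0425,.043)),
(270,155,(.02,.0125,.033)),(390,155,(.02,-.0125,.033)),(271,252,(.04,.0125,.033)),(389,254,(.04,-.0125,.033))]
# image left = ? tool -y ; jig +y is world +x = tool +y = image right -> mirror
obs=[(x,y,(l[0],-l[1],l[2])) for x,y,l in obs]
def res(p):
    o=[]
    for x,y,l in obs:
        c,s=np.cos(p[2]),np.sin(p[2])
        q=proj(f,[p[0]+c*l[0]-s*l[1],p[1]+s*l[0]+c*l[1],l[2]],True); o+=[q[0]-U(x,205,4),q[1]-U(y,70,4)]
    return np.array(o)
k=least_squares(res,[.589,.024,-1.41]); print(k.x, np.degrees(k.x[2]),k.fun.reshape(-1,2).round(1).tolist())
c,s=np.cos(k.x[2]),np.sin(k.x[2])
# slat near end in hand; tcp in jig coords
o=r.get_obs();Rm=R.from_rotvec(o["orientation"]).as_matrix()
zt=o["tcp_pos"][2]-.004+.018
e=[pixw(f,U(x,205,4),U(y,70,4),zt) for x,y in [(208,458),(416,457)]]
for P in e+[o["tcp_pos"]]:
    d=P[:2]-k.x[:2]; print("jig xy",(c*d[0]+s*d[1]).round(4),(-s*d[0]+c*d[1]).round(4))
b=[pixw(f,U(x,205,4),U(y,70,4),zt) for x,y in [(416,457),(413,759)]]
print("slat side ang",np.degrees(np.arctan2(*(b[1]-b[0])[[1,0]])))
E
```

```text
[ 0.59081945  0.0219501  -1.40909186] -80.73501633600868 [[-0.3, -0.1], [0.8, -0.2], [-0.1, -0.1], [0.0, 0.1], [-0.1, 0.3], [0.1, 0.6], [-0.4, -0.2], [0.0, -0.4]]
jig xy 0.0519 -0.0137
jig xy 0.0517 0.0075
jig xy 0.0998 -0.0035
slat side ang -79.43491509605934
```

```bash
python3 mv.py 0.5808 0.0832 0.0165 9.26
```

```text
clock 4.6 tcp [ 0.6034 -0.0771  0.1627] jaw 9.51 tilt [-0.0017 -0.0012] F [-0.3 -0.5 -0.7] w 0.021
j [ 0.37  0.48 -0.46  1.76  0.26  0.96 -0.03]
SHIFT mm [162.    4.4 146.1] TURN 0.25
```

Request:
send_rows(
  moves=[35, 1, 0, 0.3, 80, 3, 0, 0.3, 125, 4, 0, 0.3, 152, 4, 20, 0.3, 162, 4, 55, 0.3, 162, 4, 85, 0.3, 162, 4, 110, 0.3, 162, 4, 125, 0.3],
)

```text
clock: 5.6
tcp_pos: [0.5806, 0.0828, 0.0371]
orientation: [-2.037, -2.392, 0.004]
contact_force: [-0.1, -0.8, 0.5]
grip_width: 0.0209
```

```bash
sleep 0; python3 mv.py 0.5808 0.0832 0.0175 9.26
```

```text
clock 5.6 tcp [0.5806 0.0828 0.0371] jaw 9.17 tilt [-0.0017 -0.0015] F [-0.1 -0.8  0.5] w 0.0209
j [ 0.08  0.62 -0.43  1.89  0.38  0.72 -0.41]
SHIFT mm [ 0.4  0.3 19.6] TURN -0.09
```

Request:
send_rows(
  moves=[0, 0, 7, 0, 0, 0, 14, 0, 0, 0, 18, 0, 0, 0, 20, 0, 0, 0, 20, 0],
)

```text
clock: 6.22
tcp_pos: [0.5816, 0.0855, 0.0185]
orientation: [2.033, 2.395, 0.0]
contact_force: [0.4, -0.2, 0.2]
grip_width: 0.0208
```

```bash
python3 mv.py 0.5808 0.0832 0.0165 9.26; python3 - <<'E'
from h import *
from bench import r
f=r.grab_frame("wrist"); cv2.imwrite("pics/w4.png",f["img"][:,:,::-1])
g=r.grab_frame("scene"); crop(g["img"],190,170,350,305,5,"pics/s4.png")
E
```

```text
clock 6.22 tcp [0.5816 0.0855 0.0185] jaw 9.33 tilt [0.0003 0.    ] F [ 0.4 -0.2  0.2] w 0.0208
j [ 0.06  0.65 -0.42  1.89  0.4   0.68 -0.43]
SHIFT mm [-2.1 -1.1  2. ] TURN 0.07
```

View pics/s4.png

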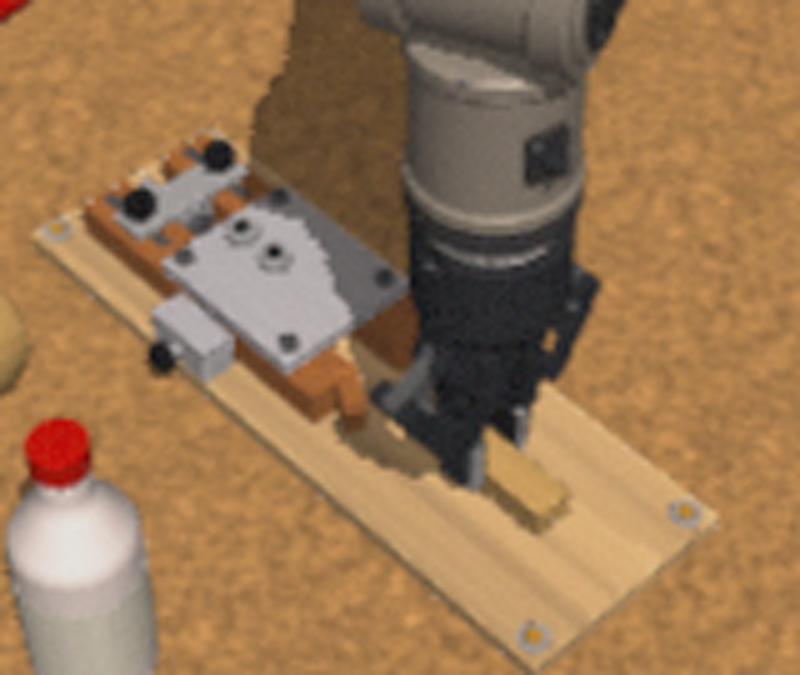

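The slat hovers about 2 mm above the bed in line with the mouth. I lower it until it touches, then release.

Request:
send_rows(
  moves=[-1, -1, 1, 0, -1, -1, 2, 0, -1, -1, 3, 0, -1, -1, 3, 0],
)

```text
clock: 6.82
tcp_pos: [0.5806, 0.0841, 0.0161]
orientation: [2.033, 2.394, -0.001]
contact_force: [-2.3, -0.8, 7.9]
grip_width: 0.0205
```

Request:
send_rows(
  moves=[0, 0, 0, 0, 0, 0, -1, 0, 0, 0, -2, 0, 0, 0, -3, 0],
  hand=0.5,
)

```text
clock: 7.32
tcp_pos: [0.5806, 0.0842, 0.0183]
orientation: [-2.033, -2.395, -0.0]
contact_force: [-0.5, 1.1, 1.1]
grip_width: 0.0423
```

Request:
send_rows(
  moves=[0, 0, -10, 0, 0, 0, -35, 0, 0, 0, -70, 0, 0, 0, -110, 0, 0, 0, -130, 0],
)

```text
clock: 7.95
tcp_pos: [0.5816, 0.0846, 0.151]
orientation: [2.032, 2.393, 0.004]
contact_force: [1.5, 0.6, -0.6]
grip_width: 0.0426
```

```bash
python3 mv.py 0.434 0.32 0.14 86.5; python3 - <<'E'
from h import *
from bench import r
g=r.grab_frame("scene"); crop(g["img"],190,170,350,305,5,"pics/s5.png")
f=r.grab_frame("top"); crop(f["img"],190,150,370,255,4,"pics/t5.png")
E
```

```text
clock 7.95 tcp [0.5816 0.0846 0.151 ] jaw 9.33 tilt [0.0035 0.0006] F [ 1.5  0.6 -0.6] w 0.0426
j [ 0.13  0.47 -0.5   1.82  0.28  0.92 -0.33]
SHIFT mm [ 256.2 -107.6   10.6] TURN -77.17
```

View pics/s5.png

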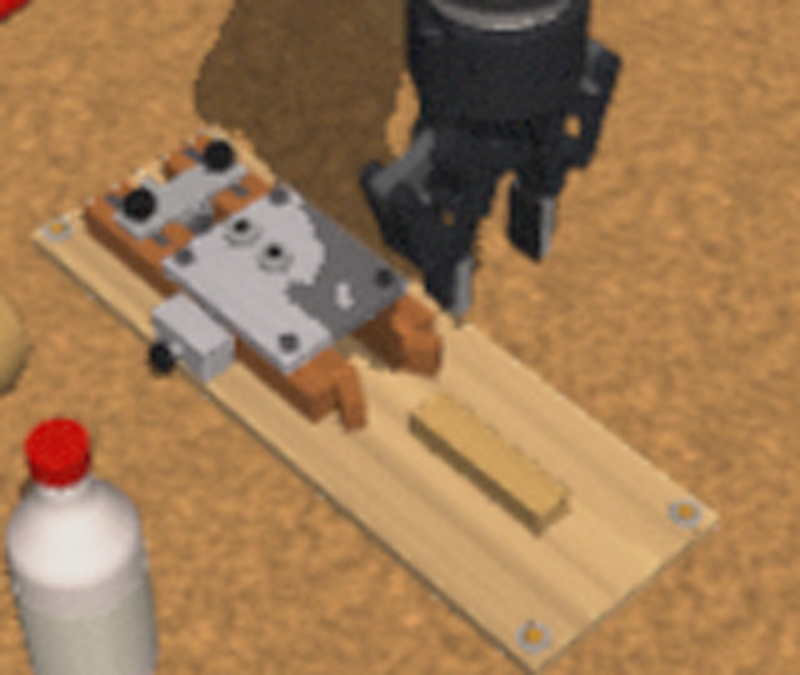

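View pics/t5.png

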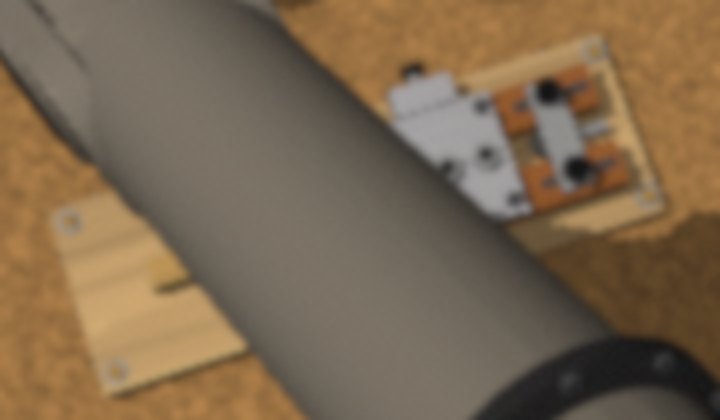

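The slat rests flat on the bed in line with the mouth, at scene crop (410–570, 390–530). Next I move to the stick.

Request:
send_rows(
  moves=[30, -3, 0, -9, 70, -7, 0, -19, 110, -11, 0, -29, 150, -15, 0, -39, 190, -18, 0, -49, 220, -21, 0, -59, 242, -23, 0, -69, 242, -23, 0, -78],
  hand=0.3,
)

```text
clock: 9.05
tcp_pos: [0.5166, 0.3214, 0.1468]
orientation: [-0.059, -3.139, -0.001]
contact_force: [0.5, -0.6, -0.7]
grip_width: 0.0596
```

```bash
python3 mv.py 0.434 0.32 0.14 87.5; python3 - <<'E'
from h import *
from bench import r
f=r.grab_frame("wrist"); cv2.imwrite("pics/w6.png",f["img"][:,:,::-1])
E
```

```text
clock 9.05 tcp [0.5166 0.3214 0.1468] jaw 87.86 tilt [-0.0025  0.0005] F [ 0.5 -0.6 -0.7] w 0.0596
j [-0.06  0.6  -0.83  1.75  0.51  1.02  0.46]
SHIFT mm [82.5 -4.5  7. ] TURN 0.36
```

View pics/w6.png

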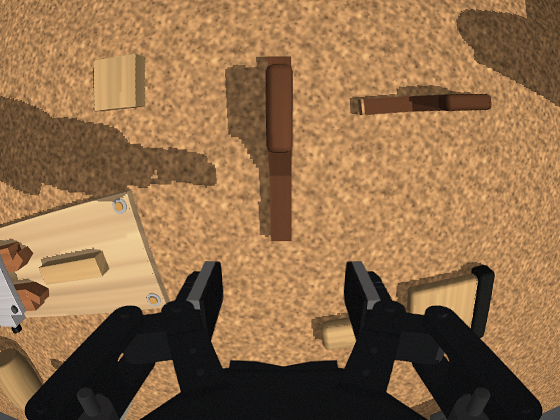

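Wrist: the large stick stands upright between the fingers' line. Its handle top spans (266–293, 65–153) and its nose is at (270–292, 240).

```bash
python3 - <<'E'
from h import *
s=cv2.imread("pics/w6.png")[:,:,::-1]
crop(s,220,40,340,260,3,"pics/w6c.png")
from bench import r
f=r.grab_frame("wrist")
for u,v,z in [(270,240,.016),(291.5,240,.016),(257,57,.016),(291,57,.016),(266,65,.062),(292.5,65,.062),(266,152,.062),(292.5,152,.062)]: print(u,v,pixw(f,u,v,z).round(4))
E
```

```text
270 240 [0.5536 0.3059 0.016 ]
291.5 240 [0.5543 0.3255 0.016 ]
257 57 [0.3925 0.3014 0.016 ]
291 57 [0.3936 0.3295 0.016 ]
266 65 [0.4067 0.3108 0.062 ]
292.5 65 [0.4074 0.329  0.062 ]
266 152 [0.4682 0.3086 0.062 ]
292.5 152 [0.4688 0.3272 0.062 ]
```

View pics/w6c.png

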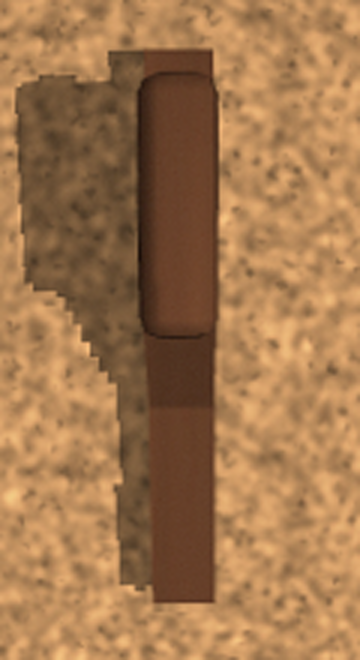

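```bash
python3 mv.py 0.436 0.319 0.021 88.3
```

```text
clock 9.15 tcp [0.5177 0.3191 0.1465] jaw 87.44 tilt [-0.0028 -0.0008] F [-1.5 -0.6  0.1] w 0.06
j [-0.05  0.6  -0.83  1.75  0.51  1.02  0.45]
SHIFT mm [ 81.3  -3.7 125.7] TURN -0.86
```

Request:
send_rows(
  moves=[20, -1, 0, -0.5, 55, -2, 0, -0.8, 78, -3, 10, -0.8, 81.5, -3.5, 40, -0.8, 81.5, -3.5, 75, -0.8, 81.5, -3.5, 102, -0.8, 81.5, -3.5, 120, -0.8, 81.5, -3.5, 125, -0.8],
)

```text
clock: 10.15
tcp_pos: [0.4366, 0.3189, 0.0221]
orientation: [-0.054, -3.14, 0.002]
contact_force: [1.4, -0.6, -0.1]
grip_width: 0.0599
```

```bash
python3 mv.py 0.436 0.319 0.021 88.3
```

```text
clock 10.15 tcp [0.4366 0.3189 0.0221] jaw 88.04 tilt [-0.0016 -0.0013] F [ 1.4 -0.6 -0.1] w 0.0599
j [-0.18  0.67 -0.74  1.98  0.67  0.74  0.22]
SHIFT mm [0.6 0.  1.1] TURN -0.26
```

Request:
send_rows(
  moves=[0, 0, 0, 0, 0, 0, 0, 0, 0, 0, 0, 0, 0, 0, 0, 0, 0, 0, 0, 0, 0, 0, 0, 0],
  hand=1,
  newtons=90,
)

```text
clock: 10.9
tcp_pos: [0.4376, 0.32, 0.0241]
orientation: [0.052, 3.14, 0.001]
contact_force: [-0.6, -0.9, 6.4]
grip_width: 0.0183
```

```bash
python3 mv.py 0.436 0.319 0.021 88.3;  python3 - <<'E'
from h import *
from bench import r
f=r.grab_frame("wrist"); cv2.imwrite("pics/w7.png",f["img"][:,:,::-1])
E
```

```text
clock 10.9 tcp [0.4376 0.32   0.0241] jaw 88.12 tilt [0.0012 0.0006] F [-0.6 -0.9  6.4] w 0.0183
j [-0.18  0.67 -0.74  1.98  0.67  0.74  0.22]
SHIFT mm [ 1.6 -1.1  3.1] TURN -0.18
```

View pics/w7.png

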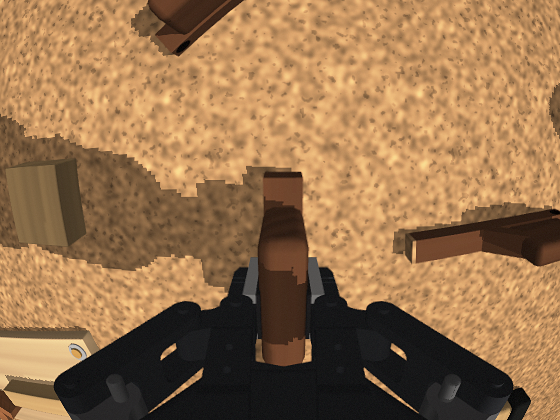

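The stick is gripped on its handle with the sole flat on the bench. I lift it clear of the glue bottle's height.

Request:
send_rows(
  moves=[0, 0, -15, 0, 0, 0, -50, 0, 0, 0, -95, 0, 0, 0, -140, 0, 0, 0, -170, 0, 0, 0, -178, 0],
)

```text
clock: 11.7
tcp_pos: [0.4376, 0.3203, 0.2037]
orientation: [0.051, 3.138, 0.003]
contact_force: [0.0, 0.2, -2.0]
grip_width: 0.0173
```

```bash
python3 mv.py 0.5498 0.2737 0.20 9.26;  python3 - <<'E'
from h import *
from bench import r
f=r.grab_frame("scene"); cv2.imwrite("pics/s8.png",f["img"][:,:,::-1])
E
```

```text
clock 11.7 tcp [0.4376 0.3203 0.2037] jaw 88.13 tilt [0.0031 0.0018] F [ 0.   0.2 -2. ] w 0.0173
j [-0.02  0.44 -0.93  1.86  0.4   1.04  0.43]
SHIFT mm [-113.6  -43.     4. ] TURN 78.87
```

View pics/s8.png

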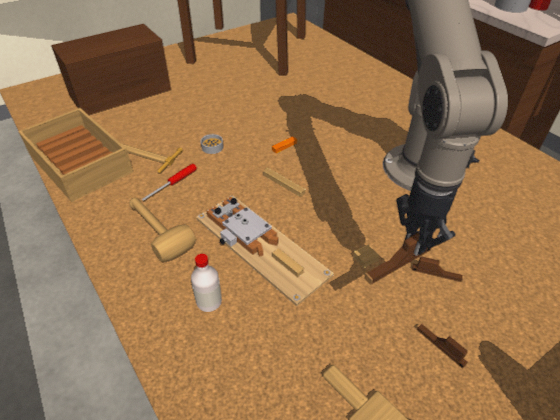

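The stick is lifted and level. The slat is undisturbed on the bed at (288,262).

Request:
send_rows(
  moves=[-5, -2, 0, 10, -15, -6, 0, 20, -30, -12, 0, 30, -50, -19, 0, 40, -70, -27, 0, 50, -90, -34, 0, 60, -105, -40, 0, 70, -113.5, -43, 0, 79],
)

```text
clock: 12.75
tcp_pos: [0.5491, 0.2716, 0.1994]
orientation: [-2.045, -2.384, 0.005]
contact_force: [0.1, 0.2, -1.2]
grip_width: 0.0182
```

```bash
python3 mv.py 0.5498 0.2737 0.06 9.26
```

```text
clock 12.75 tcp [0.5491 0.2716 0.1994] jaw 8.77 tilt [-0.0025 -0.0018] F [ 0.1  0.2 -1.2] w 0.0182
j [-0.14  0.47 -0.56  1.71  0.28  1.05 -0.64]
SHIFT mm [  2.2   1.3 139.4] TURN -0.49
```

Request:
send_rows(
  moves=[2, 1, 25, -0.5, 2, 1, 70, -0.5, 2, 1, 110, -0.5, 2, 1, 135, -0.5, 2, 1, 139, -0.5, 2, 1, 139, -0.5],
)

```text
clock: 13.5
tcp_pos: [0.5496, 0.2751, 0.0621]
orientation: [-2.027, -2.4, 0.001]
contact_force: [-0.2, -0.5, -0.8]
grip_width: 0.0177
```

```bash
python3 mv.py 0.5498 0.2737 0.037 9.26; python3 - <<'E'
from h import *
from bench import r
g=r.grab_frame("scene"); crop(g["img"],190,185,380,325,4,"pics/s9.png")
f=r.grab_frame("top"); crop(f["img"],120,150,320,290,4,"pics/t9.png")
E
```

```text
clock 13.5 tcp [0.5496 0.2751 0.0621] jaw 9.64 tilt [-0.0007 -0.0002] F [-0.2 -0.5 -0.8] w 0.0177
j [-0.2   0.63 -0.5   1.8   0.4   0.81 -0.73]
SHIFT mm [-1.4 -0.  25.1] TURN 0.38
```

View pics/s9.png

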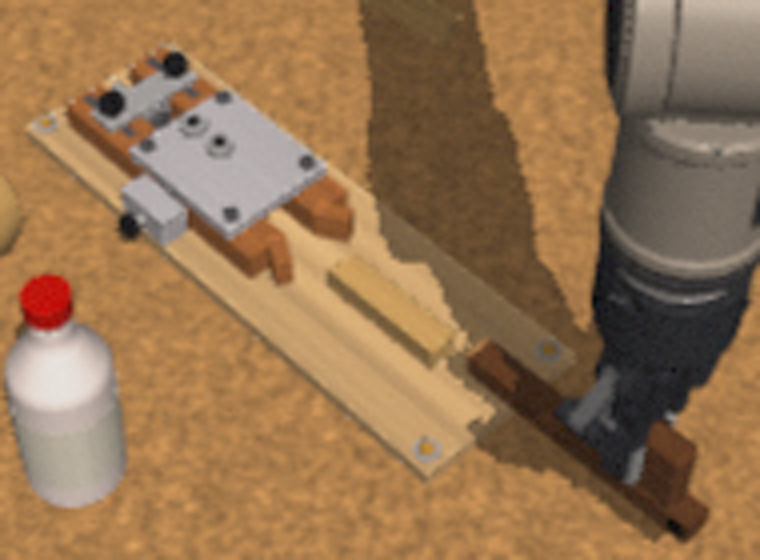

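View pics/t9.png

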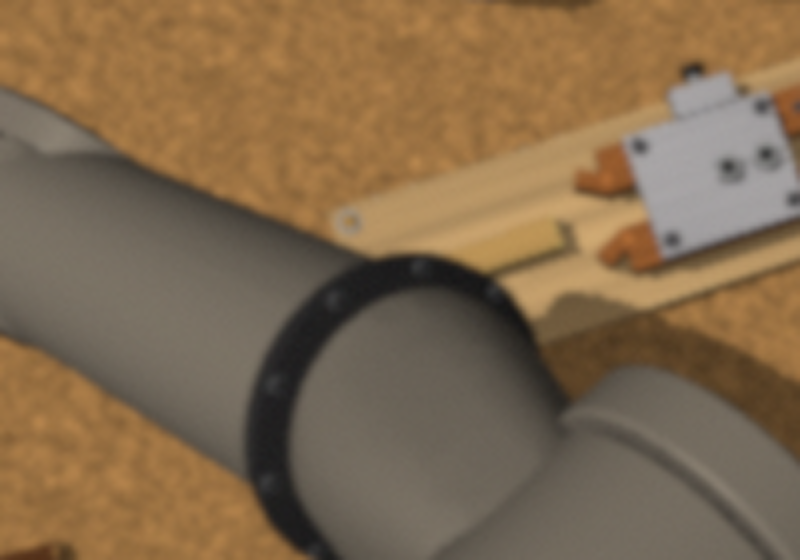

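The stick is behind the slat and in line; the nose is at scene crop (485,360) and the slat's end at (440,350). I lower it to just above the bed.

Request:
send_rows(
  moves=[0, 0, 8, 0.2, 0, 0, 16, 0.4, 0, 0, 21, 0.4, 0, 0, 24, 0.4, 0, 0, 24, 0.4, 0, 0, 24, 0.4],
)

```text
clock: 14.35
tcp_pos: [0.55, 0.2752, 0.0385]
orientation: [2.035, 2.393, 0.001]
contact_force: [-0.2, 0.8, -0.9]
grip_width: 0.018
```

```bash
python3 mv.py 0.5498 0.2737 0.0375 9.26; python3 - <<'E'
from h import *
from bench import r
g=r.grab_frame("scene"); crop(g["img"],190,185,380,325,4,"pics/s10.png")
E
```

```text
clock 14.35 tcp [0.55   0.2752 0.0385] jaw 9.23 tilt [0.0003 0.0002] F [-0.2  0.8 -0.9] w 0.018
j [-0.21  0.66 -0.48  1.81  0.42  0.77 -0.75]
SHIFT mm [-1.4 -0.4  1. ] TURN -0.03
```

View pics/s10.png

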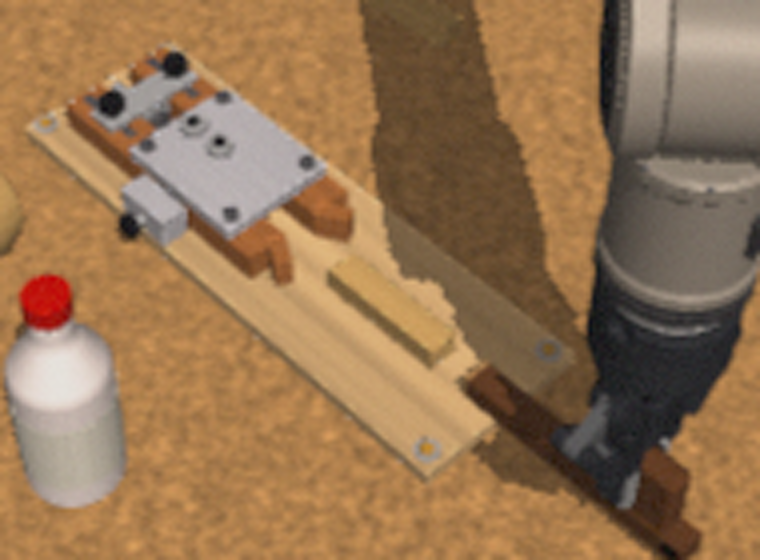

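Request:
send_rows(
  moves=[-6, 0, 0, 0, -13, 0, 0, 0, -19, 0, 0, 0, -25, 0, 0, 0, -31, 0, 0, 0, -38, 0, 0, 0, -46, 0, 0, 0, -54, 0, 0, 0],
)

```text
clock: 15.4
tcp_pos: [0.5586, 0.2212, 0.0383]
orientation: [2.036, 2.393, -0.0]
contact_force: [0.3, 0.3, 0.2]
grip_width: 0.018
```

```bash
cat > jg.py <<'E'
from h import *
from bench import r
def st():
    o=r.get_obs();a=np.radians(-80.74);c,s=np.cos(a),np.sin(a);d=o["tcp_pos"][:2]-[.5908,.0220];F=o["contact_force"]
    Rm=R.from_rotvec(o["orientation"]).as_matrix()
    print("t",round(o["clock"],2),"jig x,y mm",((c*d[0]+s*d[1])*1e3).round(1),((-s*d[0]+c*d[1])*1e3).round(1),"z",(o["tcp_pos"][2]*1e3).round(1),"Ffeed",(c*F[0]+s*F[1]).round(1),"Flat",(-s*F[0]+c*F[1]).round(1),"Fz",F[2].round(1),"jaw",np.degrees(np.arctan2(Rm[1,1],Rm[0,1])).round(2))
if __name__=="__main__": st()
E
python3 jg.py; python3 - <<'E'
from h import *
from bench import r
g=r.grab_frame("scene"); crop(g["img"],190,185,380,325,4,"pics/s11.png")
E
```

```text
t 15.4 jig x,y mm -201.8 0.3 z 38.3 Ffeed -0.3 Flat 0.3 Fz 0.2 jaw 9.23
```

View pics/s11.png

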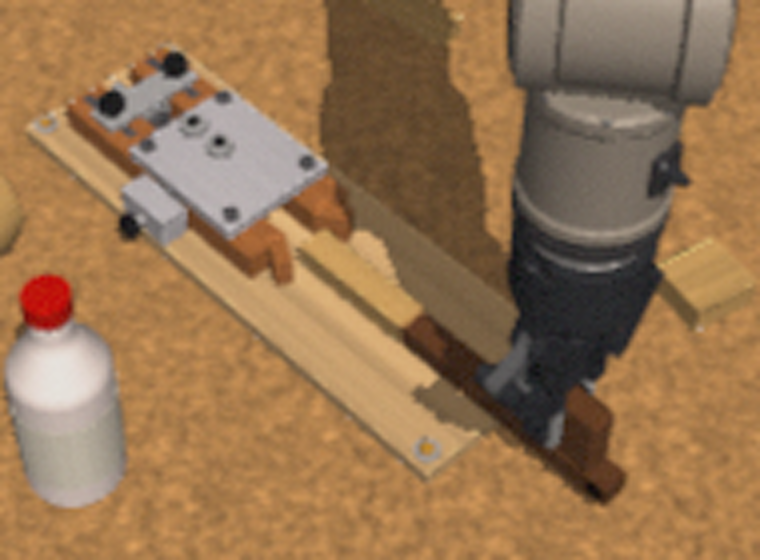

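The slat's front is entering the mouth at crop (315,240) and the nose is bearing squarely on its rear at (413,320).

Request:
send_rows(
  moves=[-6, 0, 0, 0, -13, 0, 0, 0, -20, 0, 0, 0, -27, 0, 0, 0, -34, 0, 0, 0, -41, 0, 0, 0, -48, 0, 0, 0, -54, 0, 0, 0],
)

```text
clock: 16.45
tcp_pos: [0.5672, 0.1679, 0.0383]
orientation: [2.036, 2.393, -0.0]
contact_force: [-0.2, -0.3, -1.0]
grip_width: 0.0179
```

```bash
python3 jg.py; python3 - <<'E'
from h import *
from bench import r
g=r.grab_frame("scene"); crop(g["img"],190,185,380,325,4,"pics/s12.png")
E
```

```text
t 16.45 jig x,y mm -147.8 0.2 z 38.3 Ffeed 0.2 Flat -0.3 Fz -1.0 jaw 9.21
```

View pics/s12.png

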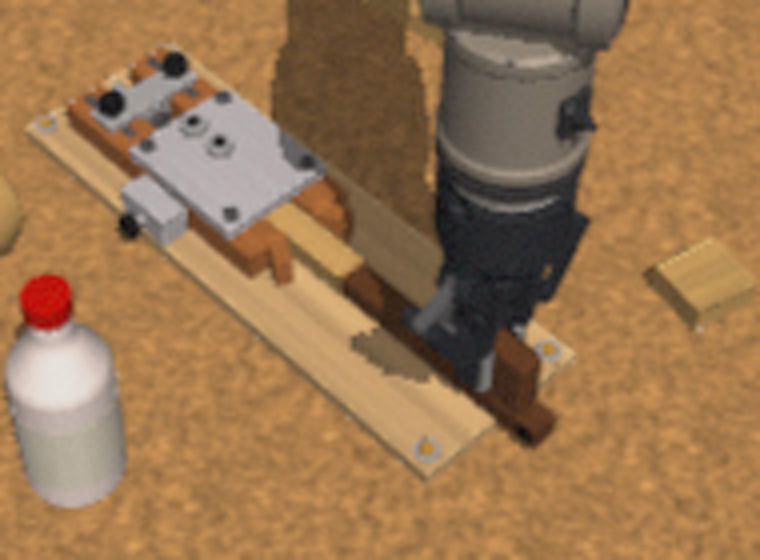

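The slat is in the channel and under the bridge, and the nose is aligned.

Request:
send_rows(
  moves=[-5, 0, 0, 0, -10, 0, 0, 0, -15, 0, 0, 0, -20, 0, 0, 0, -24, 0, 0, 0, -28, 0, 0, 0, -32, 0, 0, 0, -36, 0, 0, 0],
)

```text
clock: 17.5
tcp_pos: [0.5728, 0.1361, 0.0389]
orientation: [-2.032, -2.393, -0.006]
contact_force: [-1.9, 7.2, 1.4]
grip_width: 0.0182
```

```bash
python3 jg.py
```

```text
t 17.5 jig x,y mm -115.5 0.6 z 38.9 Ffeed -7.4 Flat -0.7 Fz 1.4 jaw 9.33
```

Request:
send_rows(
  moves=[-1, 0, 0, 0, -2, 0, 0, 0, -3, 0, 0, 0, -4, 0, 0, 0, -5, 0, 0, 0, -6, 0, 0, 0],
)

```text
clock: 18.25
tcp_pos: [0.574, 0.1298, 0.0388]
orientation: [-2.032, -2.394, -0.005]
contact_force: [-1.4, 4.9, 0.3]
grip_width: 0.0182
```

```bash
python3 jg.py
```

```text
t 18.25 jig x,y mm -109.1 0.7 z 38.8 Ffeed -5.1 Flat -0.6 Fz 0.3 jaw 9.34
```

Request:
send_rows(
  moves=[-4, 0, 0, 0, -8, 0, 0, 0, -12, 0, 0, 0, -16, 0, 0, 0, -20, 0, 0, 0, -24, 0, 0, 0, -27, 0, 0, 0, -30, 0, 0, 0],
)

```text
clock: 19.25
tcp_pos: [0.5778, 0.0991, 0.0384]
orientation: [-2.033, -2.392, -0.001]
contact_force: [-2.7, 4.4, 1.0]
grip_width: 0.0176
```

```bash
python3 jg.py; python3 - <<'E'
from h import *
from bench import r
g=r.grab_frame("scene"); crop(g["img"],190,185,380,325,4,"pics/s13.png")
E
```

```text
t 19.25 jig x,y mm -78.2 -0.4 z 38.4 Ffeed -4.8 Flat -2.0 Fz 1.0 jaw 9.27
```

View pics/s13.png

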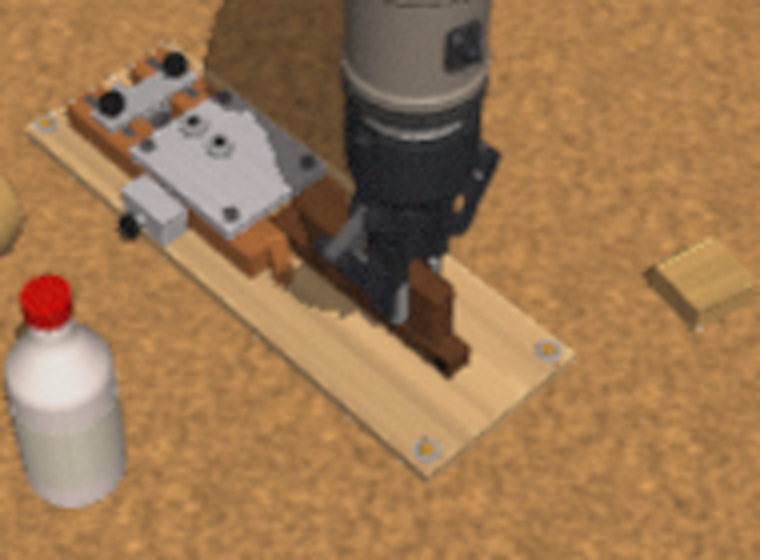

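Request:
send_rows(
  moves=[-2, 0, 0, 0, -4, 0, 0, 0, -6, 0, 0, 0],
)

```text
clock: 19.68
tcp_pos: [0.579, 0.0924, 0.0383]
orientation: [-2.034, -2.393, -0.0]
contact_force: [-3.3, 4.1, 1.8]
grip_width: 0.0182
```

```bash
python3 jg.py
```

```text
t 19.68 jig x,y mm -71.4 -0.3 z 38.3 Ffeed -4.6 Flat -2.6 Fz 1.8 jaw 9.26
```

Request:
send_rows(
  moves=[-2, -0.5, 0, 0, -4, -1, 0, 0, -6, -1, 0, 0],
)

```text
clock: 20.05
tcp_pos: [0.5799, 0.0856, 0.0384]
orientation: [2.035, 2.393, 0.001]
contact_force: [-1.1, 4.7, -0.8]
grip_width: 0.0181
```

```bash
python3 jg.py
```

```text
t 20.05 jig x,y mm -64.5 -0.5 z 38.4 Ffeed -4.8 Flat -0.4 Fz -0.8 jaw 9.25
```

Request:
send_rows(
  moves=[-2, 0, 0, 0, -4, 0, 0, 0, -6, 0, 0, 0],
)

```text
clock: 20.42
tcp_pos: [0.5808, 0.0795, 0.0384]
orientation: [2.035, 2.393, 0.001]
contact_force: [-1.7, 5.1, 0.4]
grip_width: 0.0181
```

```bash
python3 jg.py
```

```text
t 20.43 jig x,y mm -58.3 -0.6 z 38.4 Ffeed -5.3 Flat -0.8 Fz 0.4 jaw 9.24
```

Request:
send_rows(
  moves=[-1.5, 0, 0, 0, -3, 0, 0, 0, -4.5, 0, 0, 0, -4.5, 0, 0, 0],
)

```text
clock: 20.92
tcp_pos: [0.5815, 0.0748, 0.0383]
orientation: [2.035, 2.393, 0.0]
contact_force: [-1.0, 4.5, -0.0]
grip_width: 0.0183
```

```bash
python3 jg.py
```

```text
t 20.93 jig x,y mm -53.6 -0.6 z 38.3 Ffeed -4.6 Flat -0.3 Fz -0.0 jaw 9.23
```

Request:
send_rows(
  moves=[-1.5, 0, 0, 0, -3, 0, 0, 0, -4.5, 0, 0, 0, -4.5, 0, 0, 0],
)

```text
clock: 21.42
tcp_pos: [0.5817, 0.0737, 0.0387]
orientation: [-2.032, -2.393, -0.004]
contact_force: [-3.0, 11.3, 2.6]
grip_width: 0.018
```

```bash
python3 jg.py
```

```text
t 21.43 jig x,y mm -52.5 -0.7 z 38.7 Ffeed -11.6 Flat -1.2 Fz 2.6 jaw 9.34
```

The blank bears on the bolt at 11.6 N in all. I add about 1 mm of command to reach the middle of the window.

Request:
send_rows(
  moves=[-0.5, 0, 0, 0, -1, 0, 0, 0, -1, 0, 0, 0, -1, 0, 0, 0],
)

```text
clock: 21.92
tcp_pos: [0.5816, 0.0737, 0.0388]
orientation: [-2.031, -2.393, -0.005]
contact_force: [-3.4, 12.9, 2.4]
grip_width: 0.018
```

```bash
python3 jg.py; python3 - <<'E'
from h import *
from bench import r
g=r.grab_frame("scene"); crop(g["img"],190,185,380,325,4,"pics/s14.png")
E
python3 jg.py
```

```text
t 21.93 jig x,y mm -52.5 -0.8 z 38.8 Ffeed -13.2 Flat -1.3 Fz 2.4 jaw 9.37
t 21.98 jig x,y mm -52.5 -0.7 z 38.8 Ffeed -13.5 Flat -1.3 Fz 2.6 jaw 9.37
```

View pics/s14.png

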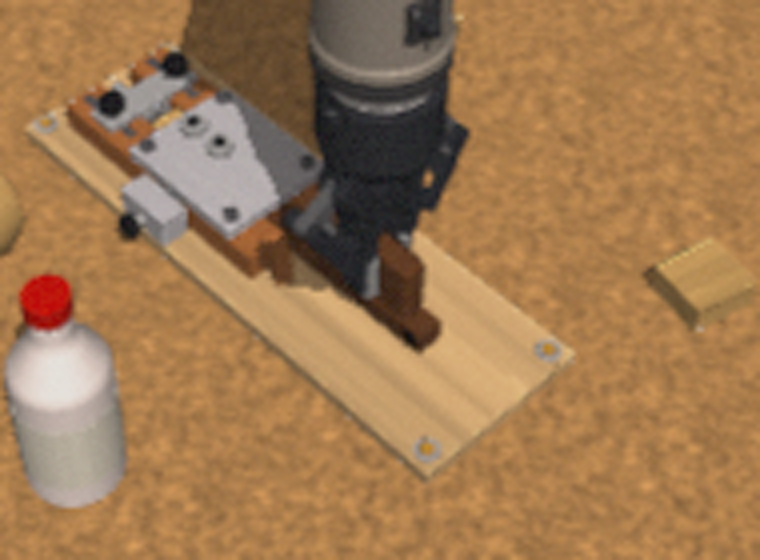

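The blank's front end shows between bridge and stop at crop (170,118), and the stop has not moved. It is home with a steady 13.5 N. I draw the stick straight back.

Request:
send_rows(
  moves=[4, 0, 0, 0, 10, 0, 0, 0, 20, 0, 0, 0, 35, 0, 0, 0, 55, 0, 0, 0, 75, 0, 0, 0, 95, 0, 0, 0, 115, 0, 0, 0],
)

```text
clock: 22.98
tcp_pos: [0.5634, 0.1848, 0.0383]
orientation: [-2.035, -2.394, -0.0]
contact_force: [0.5, 0.8, -0.4]
grip_width: 0.0178
```

```bash
python3 jg.py; python3 - <<'E'
from h import *
from bench import r
g=r.grab_frame("scene"); crop(g["img"],190,185,380,325,4,"pics/s15.png")
E
```

```text
t 22.98 jig x,y mm -165.1 -0.9 z 38.3 Ffeed -0.7 Flat 0.6 Fz -0.4 jaw 9.26
```

View pics/s15.png

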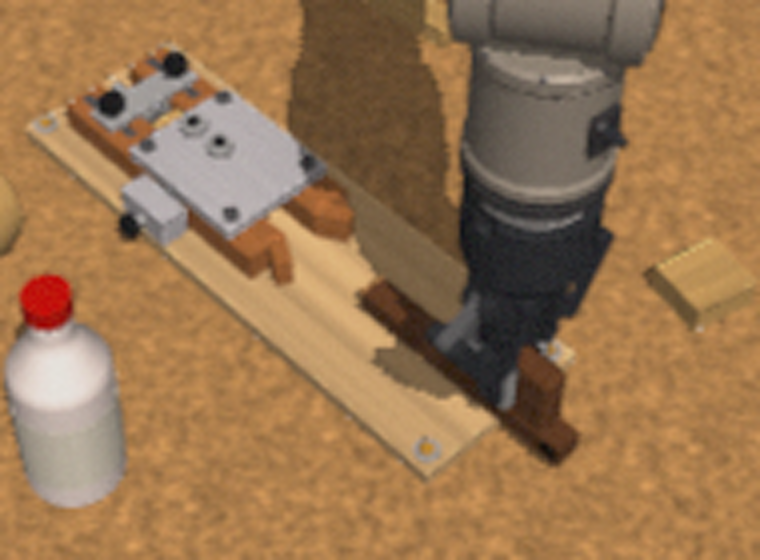

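The blank stays home, visible at (165,118), and the channel's mouth side is clear. I carry the stick back off the jig.

Request:
send_rows(
  moves=[10, 0, -5, 0, 30, 0, -12, 0, 60, 0, -12, 0, 90, 0, -12, 0, 120, 0, -12, 0, 145, 0, -12, 0, 160, 0, -12, 0, 160, 0, -12, 0],
)

```text
clock: 24.02
tcp_pos: [0.5376, 0.3425, 0.0506]
orientation: [-2.033, -2.394, -0.001]
contact_force: [0.2, 0.0, -0.5]
grip_width: 0.0178
```

```bash
python3 jg.py; python3 - <<'E'
from h import *
from bench import r
g=r.grab_frame("scene"); cv2.imwrite("pics/s16.png",g["img"][:,:,::-1])
g=r.grab_frame("wrist"); cv2.imwrite("pics/w16.png",g["img"][:,:,::-1])
E
```

```text
t 24.02 jig x,y mm -324.8 -0.9 z 50.6 Ffeed 0.0 Flat 0.2 Fz -0.5 jaw 9.33
```

View pics/s16.png

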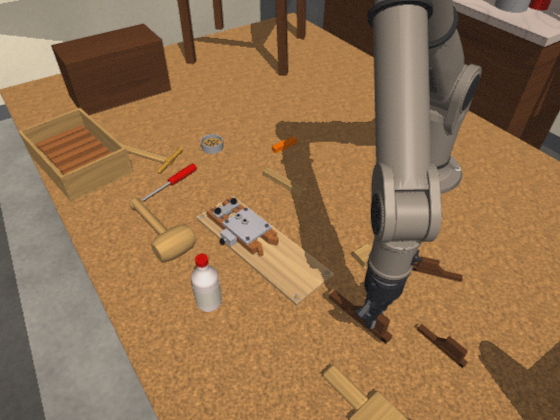

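View pics/w16.png

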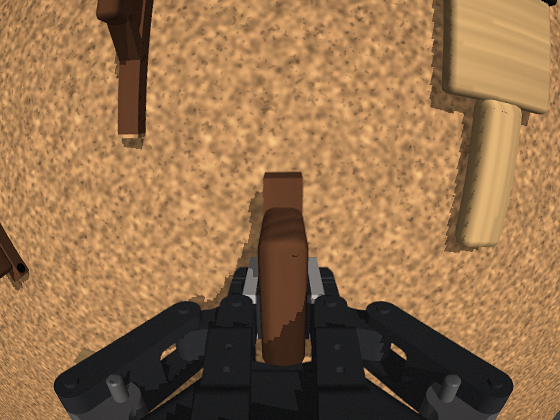

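The stick hangs over clear bench, off the jig, with the brush and the small stick well to the sides. I lower it.

Request:
send_rows(
  moves=[0, 0, 8, 0, 0, 0, 16, 0, 0, 0, 21, 0, 0, 0, 24, 0, 0, 0, 26, 0, 0, 0, 26.5, 0, 0, 0, 26.5, 0],
)

```text
clock: 25.0
tcp_pos: [0.5381, 0.3411, 0.0241]
orientation: [2.035, 2.393, 0.0]
contact_force: [-1.3, -0.8, 3.4]
grip_width: 0.0179
```

```bash
python3 jg.py
```

```text
t 25.0 jig x,y mm -323.4 -0.7 z 24.1 Ffeed 0.6 Flat -1.4 Fz 3.4 jaw 9.23
```

Touching at 3.4 N. I release and retreat.

Request:
send_rows(
  moves=[0, 0, 0, 0, 0, 0, 0, 0, 0, 0, 0, 0, 0, 0, 0, 0],
  hand=0.4,
)

```text
clock: 25.5
tcp_pos: [0.5381, 0.3411, 0.0238]
orientation: [-2.036, -2.393, -0.0]
contact_force: [-0.4, -0.6, 0.8]
grip_width: 0.0515
```

Request:
send_rows(
  moves=[0, 0, -8, 0, 0, 0, -30, 0, 0, 0, -70, 0, 0, 0, -110, 0, 0, 0, -150, 0, 0, 0, -180, 0, 0, 0, -190, 0],
)

```text
clock: 26.38
tcp_pos: [0.5389, 0.342, 0.2175]
orientation: [2.034, 2.392, 0.008]
contact_force: [-0.6, -0.0, -0.3]
grip_width: 0.0511
```

```bash
python3 jg.py; python3 - <<'E'
from h import *
from bench import r
g=r.grab_frame("scene"); cv2.imwrite("pics/s17.png",g["img"][:,:,::-1]); crop(g["img"],190,185,340,305,5,"pics/s17c.png")
g=r.grab_frame("top"); cv2.imwrite("pics/t17.png",g["img"][:,:,::-1]); crop(g["img"],190,150,370,255,4,"pics/t17c.png")
E
```

```text
t 26.38 jig x,y mm -324.2 0.2 z 217.5 Ffeed -0.1 Flat -0.6 Fz -0.3 jaw 9.23
```

View pics/s17.png

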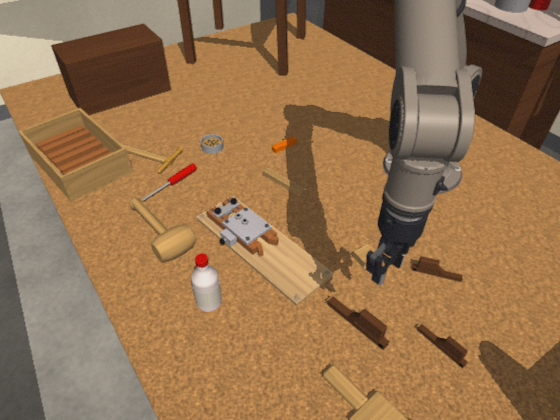

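View pics/s17c.png

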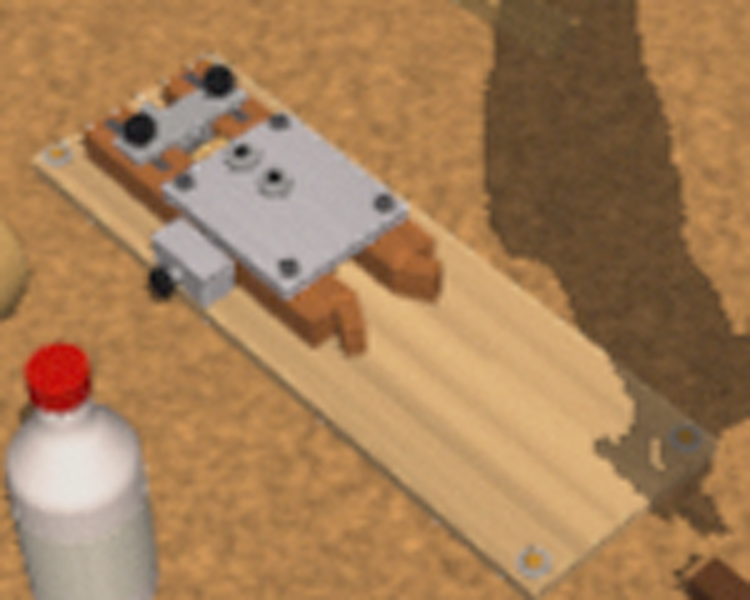

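View pics/t17c.png

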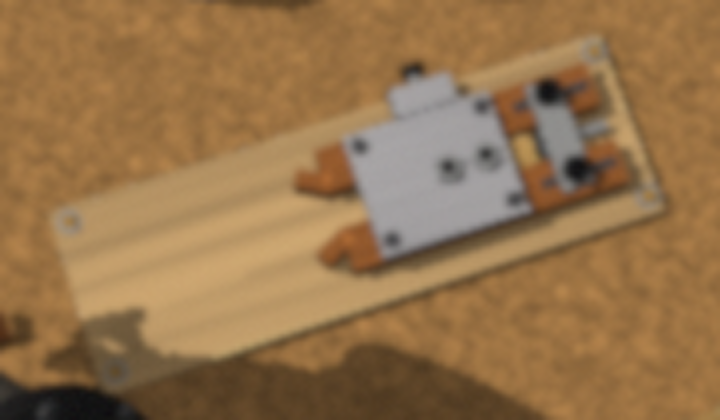

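The blank's end bears on the bolt at top crop (535,148). The knobs at (548,92) and (577,170) are where they were at the start, and the stick stands on the bench off the jig.

```bash
python3 -c "
from bench import r
r.hand_in()"
```

```text
the job is handed in; nothing more can be done
```

The blank is home against the stop bolt, the push stick is on the bench, and I handed the job in at about 26.5 s of the 67 s allowed.

- **Loading:** I laid the short beech blank on the bed in line with the mouth and let go of it. I fed it only with the largest push stick, under the bridge and past the roller. The stick read about 7 N on the roller's climb and about 5 N of steady drag.
- **Pressing home:** The blank stopped hard against the bolt at 11.6 N in all. I raised that to a steady 13.5 N, about 8 to 9 N of it on the bolt, and it did not creep further.
- **Putting down:** I drew the stick straight back and stood it upright on the bench behind the jig, then raised the gripper clear.

**Last checks:** The final pictures show the blank's end still at the bolt and the stop's knobs where they were at the start. The items visible in the final scene view showed no change. None of the checks failed. The camera fits of the jig's position differed by 2 to 5 mm, so I used the close wrist view of the bridge and channel for alignment. While feeding, a sideways force of about 2.6 N showed at the stick, so I shifted it 1 mm sideways, which relieved it.

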